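Put a recipe card up on the stand under its spring page holder

ROBOT

A 7-joint arm with a two-finger parallel gripper is mounted at the origin on a cart in front of the work surface, level with it; the furniture and walls round the work are solid. World frame = base frame: x ahead of the robot, y to its left, z up, the work surface at z = 0. Lengths are in mm, angles in rad, forces in N, time in s.
With the tool pointing down it reaches from about 425 to 875 mm from the base axis. Payload 4.7 kg.
Tool frame: the origin (TCP) lies on the centre line of the jaws, within the pads' length; the fingertips stand 17 mm ahead of it and the grasp point (between the pads) lies 2 mm behind it; z points along the fingers, y is the line along which they close (so a half turn about z gives the same grasp; the last joint's range is limited). The gripper opens to 87 mm and grips with 3 to 60 N. Pads are 19 mm wide; open, the fingers measure 117 mm over their backs; the gripper's body (75 mm by 190 mm) begins 51 mm behind the grasp point.
Start: joints at [-1.106, 0.321, -0.07, 1.45, 0.023, 1.371, -0.057], TCP at [283.223, 585.071, 239.587] pointing down, gripper open.
Joint ranges: [-2.86, 2.86], [-0.3, 2.09], [-1.38, 1.24], [0.06, 2.45], [-1.56, 4.7], [0.09, 2.05], [-2.69, 2.69]. Speed limits (rad/s): [2.57, 2.57, 3.14, 3.14, 3.14, 3.14, 3.14].

INTERFACE

Orientations are given as a 3x3 rotation matrix whose columns are the frame's x, y, z axes.
In Python, from cell import read_state, capture, job_done, find_in, regions_of, mark_of gives the robot as it stands.
- The arm moves only by the tool step_arm, never from a script. Its argument "motion" is text: rows parted by semicolons, each of 7 numbers parted by spaces: the shift along the tool's x, y, z each as a share of 0.15 m, from -1 to 1, then the turn, a rotation vector about the tool's x, y, z each as a share of pi rad, from -1 to 1, then the closure, from 0 (fully open) to 1 (shut). In form: x y z ax ay az claw; .... A call has 1 to 20 rows; each row is the pose to reach, as a shift and turn from the pose commanded when the call began, along the tool's axes at that moment, turning the shorter way round; what a row does not reach only later rows make up. A row lasts 1/12 s, in which the tool goes at most 41.7 mm and 7.16 degrees, less where a joint would pass 70% of its speed; a pose out of reach is approached as far as the arm can. A call with a number of a shift or a turn outside -1 to 1 is refused whole. A call with a gripper value outside its range is refused whole. The fingers move at their own pace and stop on an object; the grip force is fixed at half the most. Time passes only in rows, so rows that repeat a pose let the fingers close. It gives the time, the measured TCP pose, the force, the opening and the grip force at its end, in the units of the state.
- read_state(): the state, without advancing time (a new reading comes with each control period).
- capture(name): name is "side" or "top"; returns a dict with "image" (420x560x3 uint8, blue, green, red), "fx", "fy", "cx", "cy" (pixels), "pose" (4x4, takes a point from camera to world coordinates). Camera axes: x right, y down, z forward; pixel columns grow to the right and rows downward; lengths in mm; the calibration is good to about 2 mm. A picture is of the moment at which its call begins. There is no depth.
- job_done(): hands the job in; it is judged then, once.
Trained networks look in a picture, given as the dict that the camera call returned (one of the last four; its "shot" number tells which), for a name from the list of things; names that differ only in an ending like _2 or _b are one class to them, and where a whole thing is asked for, a point or a joint stands for the part that bears it (a point fixed in the world has none). Each returns a list of dicts, best first, with "confidence" (0 to 1); they miss things now and then, are a little off and sometimes report something else, mostly with a low value. They report only what shows in the picture. A call takes as long as a camera call.
- find_in(picture, label): "xyz" ([x, y, z] in mm, in world coordinates, good to about 4 mm: the middle of the surface that is visible of it).
- regions_of(picture, label): "mask" (420x560 bool, what is visible of it).
- mark_of(picture, label): "xyz" ([x, y, z] in mm, in world coordinates, good to about 4 mm: a listed point, or the origin of a listed thing).
The state is a dict: "time": time; "joint_positions": joint angles; "dq": joint speeds; "joint_torque": joint torques, N m; "position": TCP position; "tool_rot": TCP orientation; "wrist_force": force on the tool from outside, world axes, zero at the start; "ft_torque": the same for the moment, N m; "gripper_width": finger opening in mm; "grip_force": force on a finger pad.
Only numpy, scipy, OpenCV 4.12 (cv2) and the standard library are available. Lean on these libraries where they do the work, as an engineer would, in place of code of your own. Each camera call takes 0.05 s, during which the arm holds its last target. There are 200 camera calls.

TASK

Fold the stand's spring page holder down towards you until it stays, then take the recipe card out of the open card box and stand it on the stand's ledge, leaning on the backrest with its picture to the front. Then bring the page holder back up by its black grip and ease it onto the card, keeping hold until it rests there: do not let it snap. Leave the things standing around where they are.

Things in the scene. Friction and masses are not known exactly. Their poses are not given: they have to be found in the camera images.
- stand: Small bamboo recipe stand, fixed to the worktop: base 105 x 124 mm, about 100 mm tall, clear space all round. Origin: centre of its underside on the worktop; x from the stand's front to its back, y to the left seen from the front, z up.
- backrest: The stand's sloped panel, 120 mm wide, 78 mm high up the slope, leaning back 0.28 rad. Origin: middle of the corner between panel face and ledge. z runs up the slope, x square into the panel (-x is out to the front), y left. The ledge (z = 0) runs 13 mm out to a lip 7 mm thick and 12 mm high. Standing home, the card's origin is at x -3 to -10 mm, z 0, and its top sticks out 52 mm above the panel.
- card: Stiff sleeved recipe card, cream, 110 mm wide (y), 130 mm high (z), 6 mm thick (x), about 100 g; photo of a pie on its upper front, ruled lines below. Origin: middle of its lower edge; z up the card, -x out of the picture side. It stands in a snug slot (8.5 mm) among the cards in the open box, top 48 mm above them: pinch its top edge, lift it 80 mm or more straight up to free it.
- card_top (a point): Middle of the card's top edge (130 mm up the card's z from its origin).
- card_face (a point): Middle of the card's picture side.
- recipe_box: Walnut recipe-card box, fixed, 87 x 151 mm, walls 78 mm high, lid tipped back open behind it (to about 150 mm height, 60 mm behind the origin). Origin: centre of its underside; x from front to back. The card's slot is 10 mm in front of the origin, its floor 7 mm up. The other cards and their tabs reach up to 88 mm.
- holder (a joint): Angle of the page holder (U of brass wire hinged at the lip's ends, black sleeve on its cross bar), rad: 0 = shut with no card, about 0.08 = resting on the card, 1.83 = folded down to the front, its stop. Over-centre spring: below 1.0 rad it pulls shut (0.2 N m, 3 N at the bar, when on the card), above 1.0 it pulls down and stays (0.2 N m). Only 60 g: let go, it snaps.
- holder_grip (a point): Middle of the page holder's round black finger grip, diameter 14 mm, 34 mm long, lying along the stand's y, 13 mm clear of the panel's right side. It moves on a circle of 75 mm radius about holder_hinge in the stand's x-z plane: at joint q it is q - 0.447 rad in front of straight up. Height 100 mm shut, 50 mm folded down. Pinch it front and back from above; it turns freely on its wire.
- holder_hinge (a point): Point on the page holder's hinge axis (parallel to the stand's y), beside the grip.
- kitchen_timer: Black and white dial timer, 64 mm across, 58 mm high, a bystander; origin at the centre of its underside.
- spice_jar: Square spice jar with black cap, 46 x 46 x 97 mm, a bystander; origin at the centre of its underside.
- pinch_bowl: White pinch bowl, 68 mm across, 28 mm high, a bystander; origin at the centre of its underside.

How it is judged (in metres and radians):
On the way, in this order (a step that is already met when the one before it is completed fails the run):
1. the page holder is folded down to the front and stays there (value of joint holder above 1.6 rad), for 0.2 s.
2. the card stands on the ledge against the backrest with the page holder still folded down (value of joint holder above 1.4 rad and z of card in the frame of backrest between -0.004 and 0.005 m and x of card in the frame of backrest above -0.0125 m and angle between the z axis of card and the z axis of backrest, either way round below 0.14 rad and contact force between card and the fingers below 0.05 N), for 0.2 s.
At the end, for the whole second after the job is handed in: The card stands at rest on the ledge behind the lip (within 5 mm of the ledge), leaning on the backrest (within 0.14 rad of its slope), picture to the front, level within 0.12 rad and within 20 mm of the stand's middle, and the page holder, let go, presses on it (z of card in the frame of backrest between -0.004 and 0.005 m and x of card in the frame of backrest between -0.0125 and 0 m and y of card in the frame of backrest between -0.02 and 0.02 m and angle between the z axis of card and the z axis of backrest, either way round below 0.14 rad and angle between the y axis of card and the y axis of backrest, either way round below 0.12 rad and x of card_face in the frame of backrest below -0.0045 m and value of joint holder below 0.2 rad and contact force between holder and card above 0.5 N and linear speed of card below 0.02 m/s); the robot touches nothing.
It fails at once if the page holder snaps shut: it swings shut faster than 3 rad/s (22 cm/s at the bar) while still more than about 5 mm from the card (value of joint holder above 0.14 rad and velocity of joint holder below -3 rad/s).
It fails at once if the timer, the spice jar or the pinch bowl is moved by more than 20 mm (distance of any of kitchen_timer, spice_jar, pinch_bowl from where it was at the start of the episode above 0.02 m).
It also fails if it takes over 58 s, if anything falls off the work surface, if the arm or the gripper's body presses on something with over 40 N, if the wrist force passes 120 N, or if a joint passes its speed limit or range.

## Working session

There is one attempt and no reset: what is moved stays moved. The work goes in short steps, Python scripts to look and compute and a tool call to move; the robot and the scene stay as the last step left them, time stands still between calls to the robot, and variables do not carry over. Pictures are saved under pics/ and viewed, at most 10 in all, crops included, and the job is handed in when it is done.

Besides the shell and the picture viewer there is one more tool, called after "Request:" as a command line: name --argument value ..., lists and objects as JSON in quotes. step_arm: Moves the arm, as the interface text tells. Its arguments: {"type":"object","properties":{"motion":{"type":"string"}},"required":["motion"]}

```bash
ls; mkdir -p pics
python3 - <<'E'
from cell import *
import cv2,numpy as np
s=read_state();print(s['time'],s['position'],np.round(s['tool_rot'],3).tolist(),s['gripper_width'])
for n in ('side','top'):
    c=capture(n);cv2.imwrite(f'pics/{n}0.png',c['image'])
    print(n,np.round(c['pose'],3).tolist(),c['fx'],c['cx'],c['cy'])
    for l in ['stand','backrest','card','card_top','card_face','recipe_box','holder_grip','holder_hinge','kitchen_timer','spice_jar','pinch_bowl']:
        print(l,[(np.round(d['xyz']).tolist(),round(d['confidence'],2)) for d in mark_of(c,l)[:2]])
E
```

```text
pics
0.0 [283.0134247  584.56465215 238.43520003] [[-0.9, 0.436, -0.001], [0.436, 0.9, -0.002], [-0.0, -0.002, -1.0]] 87.12877897849965
side [[-0.971, 0.156, -0.182, 801.638], [0.24, 0.645, -0.726, 775.915], [0.004, -0.748, -0.664, 861.805], [0.0, 0.0, 0.0, 1.0]] 418.8225387033374 281.6698990401647 204.9321180155342
stand [([541.0, 336.0, -1.0], 0.56), ([599.0, 267.0, 104.0], 0.17)]
backrest [([523.0, 321.0, 26.0], 0.96)]
card [([511.0, -171.0, 10.0], 0.74)]
card_top [([512.0, -175.0, 137.0], 0.72), ([442.0, -438.0, -2.0], 0.64)]
card_face [([510.0, -176.0, 67.0], 0.82)]
recipe_box [([519.0, -169.0, 3.0], 0.89)]
holder_grip [([597.0, 269.0, 104.0], 0.82)]
holder_hinge [([574.0, 241.0, 36.0], 0.57)]
kitchen_timer [([440.0, -438.0, -1.0], 0.79)]
spice_jar [([672.0, -2.0, 3.0], 0.92), ([597.0, 270.0, 105.0], 0.34)]
pinch_bowl [([724.0, 124.0, 2.0], 0.94)]
top [[-0.023, -0.995, 0.094, 480.687], [-1.0, 0.021, -0.018, -46.043], [0.016, -0.095, -0.995, 1166.803], [0.0, 0.0, 0.0, 1.0]] 400.53385248710094 285.3969859322263 213.85282118226593
stand [([544.0, 338.0, -3.0], 0.65)]
backrest [([522.0, 324.0, 28.0], 0.62), ([731.0, 126.0, 5.0], 0.23)]
card [([508.0, -174.0, 10.0], 0.53), ([524.0, -171.0, 2.0], 0.44)]
card_top [([511.0, -175.0, 139.0], 0.65), ([673.0, -2.0, -1.0], 0.21)]
card_face [([510.0, -170.0, 74.0], 0.42)]
recipe_box [([521.0, -171.0, -0.0], 0.96)]
holder_grip [([599.0, 271.0, 99.0], 0.67)]
holder_hinge [([571.0, 246.0, 34.0], 0.65)]
kitchen_timer [([446.0, -436.0, -0.0], 0.83)]
spice_jar [([673.0, -1.0, -2.0], 0.63)]
pinch_bowl [([734.0, 124.0, 3.0], 0.79)]
```

View pics/side0.png

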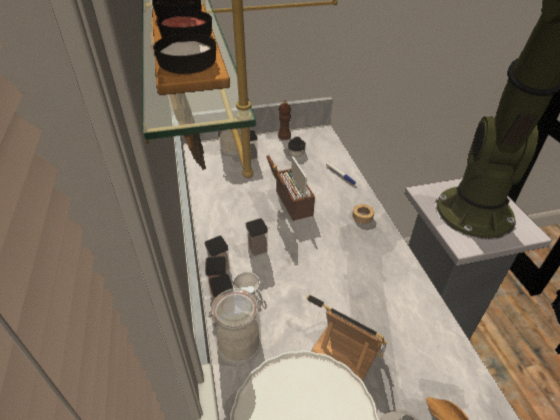

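View pics/top0.png

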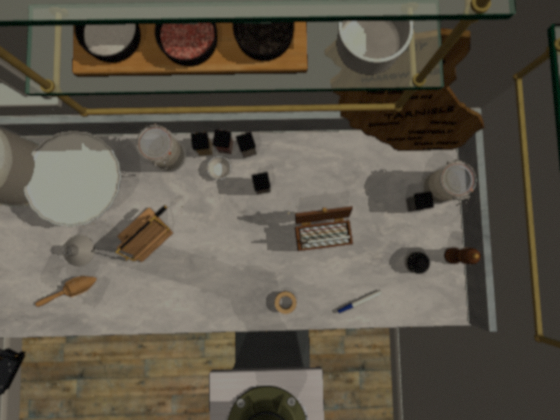

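The side picture shows the stand near (350,345) with its black grip at (316,301), and the card box at (295,190). The top picture shows the stand at (145,237), the grip at (160,213) and the box at (324,230). Next I'll zoom in and average the marks.

```bash
cat > h.py <<'E'
import numpy as np,cv2
from cell import *
def proj(c,P):
    P=np.atleast_2d(P).astype(float);T=np.linalg.inv(c['pose']);p=P@T[:3,:3].T+T[:3,3]
    return np.c_[c['fx']*p[:,0]/p[:,2]+c['cx'],c['fy']*p[:,1]/p[:,2]+c['cy']]
def ray(c,u,v,z):
    d=c['pose'][:3,:3]@np.array([(u-c['cx'])/c['fx'],(v-c['cy'])/c['fy'],1]);o=c['pose'][:3,3]
    return o+d*(z-o[2])/d[2]
def tri(c1,p1,c2,p2):
    A=[];b=[]
    for c,p in((c1,p1),(c2,p2)):
        d=c['pose'][:3,:3]@np.array([(p[0]-c['cx'])/c['fx'],(p[1]-c['cy'])/c['fy'],1]);d/=np.linalg.norm(d)
        M=np.eye(3)-np.outer(d,d);A.append(M);b.append(M@c['pose'][:3,3])
    return np.linalg.lstsq(np.vstack(A),np.hstack(b),rcond=None)[0]
def crop(c,u,v,w,h,k): return cv2.resize(c['image'][v:v+h,u:u+w],None,fx=k,fy=k,interpolation=cv2.INTER_CUBIC)
def avg(labels,n=3,names=('side','top')):
    R={}
    for _ in range(n):
        for m in names:
            c=capture(m)
            for l in labels:
                d=mark_of(c,l)
                if d and d[0]['confidence']>.4:R.setdefault(l,[]).append(d[0]['xyz'])
    return {l:(np.round(np.median(v,0),1).tolist(),np.round(np.std(v,0),1).tolist()) for l,v in R.items()}
E
python3 - <<'E'
from h import *
s=capture('side');t=capture('top')
a=np.hstack([crop(s,295,280,100,75,4),crop(t,105,190,100,75,4)])
b=np.hstack([crop(s,255,140,100,75,4),crop(t,280,190,100,75,4)])
im=np.clip(np.vstack([a,b]).astype(float)*1.5,0,255).astype(np.uint8)
cv2.imwrite('pics/z1.png',im)
for k,v in avg(['stand','backrest','card','card_top','card_face','recipe_box','holder_grip','holder_hinge'],5).items():print(k,v)
E
```

```text
stand ([542.0, 337.2, -1.6], [1.9, 1.3, 1.6])
card ([508.8, -173.4, 9.5], [2.8, 1.8, 1.6])
card_top ([510.9, -174.7, 137.1], [50.1, 130.7, 49.5])
card_face ([510.9, -173.8, 69.6], [1.8, 1.4, 5.1])
recipe_box ([520.8, -169.1, 1.0], [1.8, 1.8, 1.4])
holder_grip ([596.8, 267.9, 101.5], [2.0, 1.0, 1.2])
holder_hinge ([571.1, 243.6, 33.7], [16.3, 130.3, 11.9])
backrest ([522.7, 323.0, 27.8], [1.0, 1.0, 1.1])
```

View pics/z1.png

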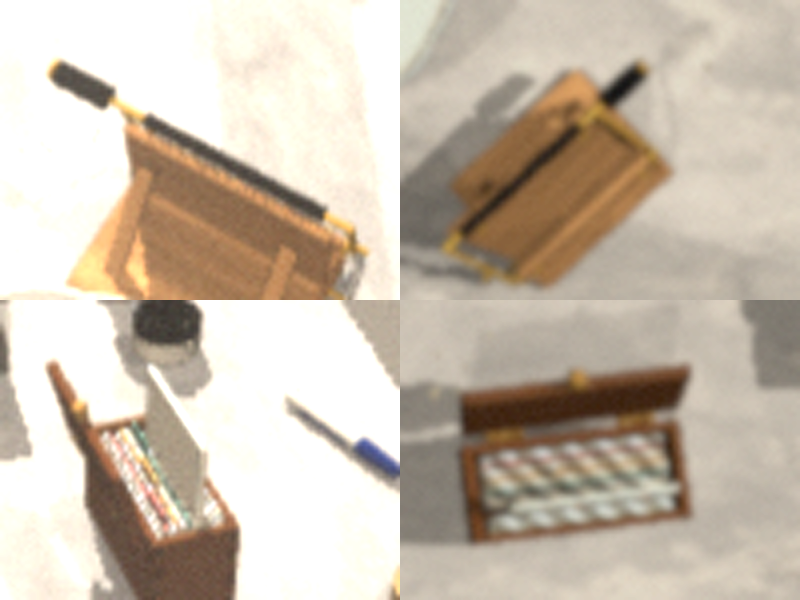

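The top row of the crop shows the grip at about (620,85), with the bar running down to (465,235). The bottom row shows the card's plain back facing the side camera, so the picture faces the box front, and its top edge runs (510,505)–(678,488) in the top crop.

Run:
```python
from h import *
s=capture('side');t=capture('top')
f=lambda n,a,b:print(n,np.round(tri(s,a,t,b),1))
a=tri(s,(308.75,297.5),t,(165,207.5));b=tri(s,(376.25,333),t,(121.25,248.75));print(a,b,'yaw',np.arctan2(a[0]-b[0],b[1]-a[1]))
a=ray(t,165,207.5,100);b=ray(t,121.25,248.75,100);print(a,b,'yaw',np.arctan2(a[0]-b[0],b[1]-a[1]))
# stand front base edge (z~20)
a=ray(t,105+145/4,190+283/4,30);b=ray(t,105+270/4,190+172/4,30);print(a,b,np.arctan2(b[0]-a[0],a[1]-b[1]))
# card top
a=ray(t,280+110/4,190+205/4,137);b=ray(t,280+278/4,190+188/4,137);print('cardtop',a,b,np.arctan2(b[0]-a[0],a[1]-b[1]))
for p in((60,95),(290,68)):pass
a=ray(t,280+75/4,190+243/4,78);b=ray(t,280+290/4,190+215/4,78);print('box',a,b,np.arctan2(b[0]-a[0],a[1]-b[1]))
# cake
f('cake',(303,400),(71,179))
for z in(0,100,150,200):print(z,ray(t,71,179,z)[:2],ray(t,119,179,z)[:2],ray(s,303,355,z)[:2])
# project predictions
```

```text
[606.8749792  254.95241345 100.12110229] [498.68024905 370.13659779  98.64189306] yaw 0.7541186912122209
[605.47667213 255.52412112 100.        ] [498.42989685 369.72379271 100.        ] yaw 0.7530794263724242
[464.7871436  340.76016112  30.        ] [540.70299906 253.82033069  30.        ] 0.7178095915217019
cardtop [ 506.25091639 -119.65975098  137.        ] [ 514.74985831 -228.21112634  137.        ] 0.0781347944285775
box [482.57413002 -99.43991148  78.        ] [ 498.19639103 -246.12862899   78.        ] 0.10609947912615027
cake [684.  483.4 140.8]
0 [706.8498881  557.96589901] [704.0758907 418.4542491] [639.16003076 329.83159284]
100 [687.46674348 506.19977941] [684.9304895 378.6448738] [658.01325424 381.59308887]
150 [677.77517117 480.31671961] [675.3577889  358.74018615] [667.43986597 407.47383689]
200 [668.08359885 454.43365981] [665.7850883  338.83549851] [676.86647771 433.3545849 ]
```

```bash
cat >> h.py <<'E'
from scipy.spatial.transform import Rotation as Ro
YS=0.745; U=np.array([np.cos(YS),np.sin(YS),0]); V=np.array([-np.sin(YS),np.cos(YS),0])
GRIP=np.array([596.5,268,101.]); HINGE=GRIP-75*np.sin(.447)*U-np.array([0,0,75*np.cos(.447)])
def grip(q): return HINGE-75*np.sin(q-.447)*U+np.array([0,0,75*np.cos(q-.447)])
def down(yaw,tilt=0):
    """tool y along heading yaw, tool z down; tilt: leaning back (tool body back)"""
    u=np.array([np.cos(yaw),np.sin(yaw),0]);k=np.array([0,0,1.])
    y=u*np.cos(tilt)-k*np.sin(tilt); z=-(u*np.sin(tilt)+k*np.cos(tilt))
    return np.c_[np.cross(y,z),y,z]
def rows(targets,base=None):
    s=read_state();p,R=(s['position'],np.array(s['tool_rot'])) if base is None else base
    for P,Q,c,n in targets:
        d=R.T@(np.array(P)-p)/150; w=Ro.from_matrix(R.T@Q).as_rotvec()/np.pi
        print(' '.join('%.3f'%x for x in [*d,*w])+' %g'%c,'x%d'%n)
def stat():
    s=read_state();print('t',round(s['time'],2),np.round(s['position'],1),'j',np.round(s['joint_positions'],2),'F',np.round(s['wrist_force'],1),'w',round(s['gripper_width'],1),round(s['grip_force'],1))
E
python3 - <<'E'
from h import *
o=-4*V
D=down(YS);s=read_state();R=np.array(s['tool_rot']);p=np.array(s['position'])
rows([((p+[0,0,0]+(np.r_[GRIP[:2]+o[:2],190]-p))/1,D,0.2,12)])
b=(np.r_[GRIP[:2]+o[:2],190],D)
print('desc');rows([(GRIP+o+[0,0,5],D,.2,4),(GRIP+o+[0,0,5],D,1,4)],b)
b=(GRIP+o+[0,0,5],D)
print('arc');rows([(grip(q)+o+[0,0,5],D,1,1) for q in np.arange(.12,1.93,.12)]+[(grip(1.83)+o+[0,0,5],D,1,2)],b)
E
```

```text
-2.825 -1.003 0.331 0.000 0.000 0.119 0.2 x12
desc
0.000 0.000 0.560 0.000 0.000 0.000 0.2 x4
0.000 0.000 0.560 0.000 0.000 0.000 1 x4
arc
0.000 -0.056 -0.023 0.000 0.000 0.000 1 x1
-0.000 -0.113 -0.038 0.000 0.000 0.000 1 x1
-0.000 -0.173 -0.047 0.000 0.000 0.000 1 x1
0.000 -0.233 -0.049 0.000 0.000 0.000 1 x1
-0.000 -0.292 -0.043 0.000 0.000 0.000 1 x1
0.000 -0.351 -0.031 0.000 0.000 0.000 1 x1
-0.000 -0.408 -0.011 0.000 0.000 0.000 1 x1
-0.000 -0.462 0.015 0.000 0.000 0.000 1 x1
0.000 -0.512 0.048 0.000 0.000 0.000 1 x1
0.000 -0.558 0.086 0.000 0.000 0.000 1 x1
-0.000 -0.599 0.130 0.000 0.000 0.000 1 x1
0.000 -0.635 0.178 0.000 0.000 0.000 1 x1
0.000 -0.665 0.230 0.000 0.000 0.000 1 x1
-0.000 -0.688 0.285 0.000 0.000 0.000 1 x1
-0.000 -0.704 0.343 0.000 0.000 0.000 1 x1
-0.000 -0.714 0.402 0.000 0.000 0.000 1 x1
0.000 -0.707 0.358 0.000 0.000 0.000 1 x2
```

Request:
step_arm --motion "-0.94 -0.33 0.1 0 0 0 0.2;-0.94 -0.33 0.1 0 0 0 0.2;-0.94 -0.33 0.1 0 0 0 0.2;-0.94 -0.33 0.1 0 0 0 0.2"

```text
time: 6.23
position: [392.8, 474.7, 224.3]
tool_rot: [[-0.898, 0.44, 0.002], [0.44, 0.898, -0.002], [-0.003, -0.001, -1.0]]
wrist_force: [1.0, -0.7, 0.2]
gripper_width: 72.1
grip_force: 0.0
```

Request:
step_arm --motion "-0.94 -0.33 0.1 0 0 0.119 0.2;-0.94 -0.33 0.1 0 0 0.119 0.2;-0.94 -0.33 0.1 0 0 0.119 0.2;-0.94 -0.33 0.1 0 0 0.119 0.2"

```text
time: 6.57
position: [497.8, 368.0, 209.5]
tool_rot: [[-0.671, 0.741, 0.002], [0.741, 0.671, -0.002], [-0.003, 0.0, -1.0]]
wrist_force: [0.8, -1.1, -0.1]
gripper_width: 69.8
grip_force: 0.0
```

Run:
```python
from h import *
stat()
o=-4*V;D=down(YS)
rows([(np.r_[(GRIP+o)[:2],190],D,.2,5),(GRIP+o+[0,0,5],D,.2,4)])
```

```text
t 6.57 [497.8 368.  209.5] j [-0.79  0.27  0.13  1.58 -0.03  1.29  0.08] F [ 0.8 -1.1 -0.1] w 69.8 0.0
-0.962 0.041 0.133 0.000 0.001 -0.003 0.2 x5
-0.961 0.041 0.693 0.000 0.001 -0.003 0.2 x4
```

Request:
step_arm --motion "-0.962 0.041 0.133 0 0 -0.003 0.2;-0.962 0.041 0.133 0 0 -0.003 0.2;-0.962 0.041 0.133 0 0 -0.003 0.2;-0.962 0.041 0.133 0 0 -0.003 0.2;-0.962 0.041 0.133 0 0 -0.003 0.2;-0.961 0.041 0.4 0 0 -0.003 0.2;-0.961 0.041 0.693 0 0 -0.003 0.2;-0.961 0.041 0.693 0 0 -0.003 0.2;-0.961 0.041 0.693 0 0 -0.003 0.2"

```text
time: 7.32
position: [593.7, 271.4, 103.1]
tool_rot: [[-0.686, 0.727, -0.006], [0.727, 0.686, -0.003], [0.002, -0.006, -1.0]]
wrist_force: [0.6, 0.8, -0.1]
gripper_width: 69.7
grip_force: 0.0
```

Run:
```python
from h import *
stat()
s=capture('side');t=capture('top')
P=[GRIP,HINGE,read_state()['position']]
print(proj(s,P),proj(t,P))
cv2.imwrite('pics/z2.png',np.clip(np.hstack([crop(s,255,240,130,100,3),crop(t,105,170,130,100,3)])*1.5,0,255).astype(np.uint8))
```

```text
t 7.32 [593.7 271.4 103.1] j [-0.62  0.42  0.19  1.6  -0.09  1.13  0.35] F [ 0.6  0.8 -0.1] w 69.7 0.0
[[315.75823744 301.22889368]
 [321.02583483 308.82653703]
 [316.28822961 301.1224532 ]] [[160.16473869 210.90780269]
 [175.0004877  221.57175877]
 [157.66841246 210.43737762]]
```

View pics/z2.png

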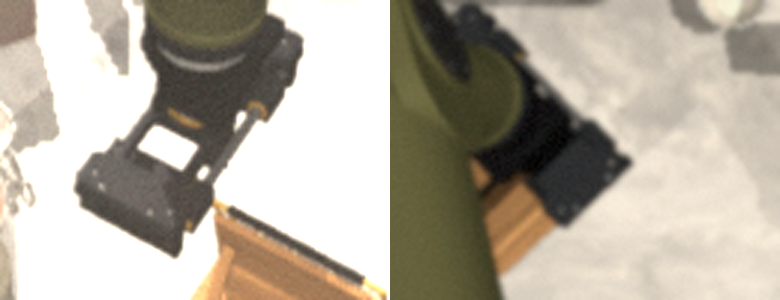

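Picture z2 shows the gripper straddling the grip just right of the panel (side crop about (170,215), top crop about (560,180)), about 8 mm too far inward. I'll correct that and close.

Request:
step_arm --motion "-0.055 0 0 0 0 0 0.2;-0.055 0 0 0 0 0 0.2;-0.055 0 0 0 0 0 1;-0.055 0 0 0 0 0 1;-0.055 0 0 0 0 0 1;-0.055 0 0 0 0 0 1;-0.055 0 0 0 0 0 1;-0.055 0 0 0 0 0 1;-0.055 0 0 0 0 0 1"

```text
time: 8.17
position: [601.9, 265.5, 105.6]
tool_rot: [[-0.686, 0.728, -0.0], [0.728, 0.686, -0.0], [0.0, -0.0, -1.0]]
wrist_force: [-0.7, -0.2, 0.3]
gripper_width: 30.7
grip_force: 0.0
```

Run:
```python
from h import *
stat()
```

```text
t 8.17 [601.9 265.5 105.6] j [-0.61  0.43  0.19  1.59 -0.09  1.13  0.36] F [-0.7 -0.2  0.3] w 30.7 0.0
```

Request:
step_arm --motion "0 0 0 0 0 0 1;0 0 0 0 0 0 1;0 0 0 0 0 0 1;0 0 0 0 0 0 1;0 0 0 0 0 0 1"

```text
time: 8.58
position: [600.3, 263.9, 105.0]
tool_rot: [[-0.685, 0.728, -0.004], [0.728, 0.685, -0.003], [0.001, -0.005, -1.0]]
wrist_force: [-4.5, -3.2, 2.0]
gripper_width: 13.3
grip_force: 30.0
```

Run:
```python
from h import *
stat()
s=read_state();p=s['position'];R=np.array(s['tool_rot'])
# actual grip now = TCP pos minus z offset
o=np.array(p)-GRIP;print(o@U,o@V)
```

```text
t 8.58 [600.3 263.9 105. ] j [-0.61  0.43  0.19  1.59 -0.09  1.13  0.36] F [-4.5 -3.2  2. ] w 13.3 30.0
-0.0132318136403069 -5.615827518290564
```

Request:
step_arm --motion "0 -0.056 -0.023 0 0 0 1;0 -0.113 -0.038 0 0 0 1;0 -0.173 -0.047 0 0 0 1;0 -0.233 -0.049 0 0 0 1;0 -0.292 -0.043 0 0 0 1;0 -0.351 -0.031 0 0 0 1;0 -0.408 -0.011 0 0 0 1;0 -0.462 0.015 0 0 0 1;0 -0.512 0.048 0 0 0 1"

```text
time: 9.33
position: [544.6, 213.0, 99.0]
tool_rot: [[-0.686, 0.727, -0.001], [0.727, 0.686, 0.001], [0.002, -0.0, -1.0]]
wrist_force: [-5.3, 3.5, 1.8]
gripper_width: 13.1
grip_force: 30.0
```

Run:
```python
from h import *
stat()
s=read_state();p=np.array(s['position'])-(GRIP+[0,0,5]-5.6*V);q=1.08;e=grip(q)-GRIP;print(p@U,p@V,p[2],'want',e@U,e[2])
```

```text
t 9.33 [544.6 213.   99. ] j [-0.59  0.29  0.2   1.79 -0.07  1.07  0.39] F [-5.3  3.5  1.8] w 13.1 30.0
-75.47114465511537 0.3757904750730745 -7.027383421930011 want -76.78713188958068 -7.161862831524758
```

Request:
step_arm --motion "0 -0.046 0.038 0 0 0 1;0 -0.087 0.082 0 0 0 1;0 -0.123 0.13 0 0 0 1;0 -0.153 0.182 0 0 0 1;0 -0.176 0.237 0 0 0 1;0 -0.192 0.295 0 0 0 1;0 -0.194 0.306 0 0 0 1;0 -0.194 0.306 0 0 0 1"

```text
time: 10.0
position: [521.7, 192.1, 51.4]
tool_rot: [[-0.686, 0.728, -0.006], [0.728, 0.686, -0.001], [0.003, -0.005, -1.0]]
wrist_force: [-6.2, 2.8, -1.2]
gripper_width: 13.0
grip_force: 30.0
```

Run:
```python
from h import *
stat()
```

```text
t 10.0 [521.7 192.1  51.4] j [-0.58  0.3   0.2   1.89 -0.07  0.97  0.42] F [-6.2  2.8 -1.2] w 13.0 30.0
```

Request:
step_arm --motion "0 0 0 0 0 0 0.5;0 0 0 0 0 0 0.5;0 0 0 0 0 0 0.5;0 0 0 0 0 0 0.5;0 0 0 0 0 0 0.5;0 0 -0.3 0 0 0 0.5;0 0 -0.6 0 0 0 0.5;0 0 -0.95 0 0 0 0.5;0 0 -0.95 0 0 0 0.5;0 0 -0.95 0 0 0 0.5"

```text
time: 10.83
position: [528.3, 193.7, 201.3]
tool_rot: [[-0.685, 0.728, 0.01], [0.728, 0.685, 0.005], [-0.004, 0.011, -1.0]]
wrist_force: [0.1, 0.8, 0.1]
gripper_width: 43.4
grip_force: 0.0
```

Run:
```python
from h import *
stat()
s=capture('side');t=capture('top')
P=[grip(1.83),GRIP]
print(proj(s,P),proj(t,P))
cv2.imwrite('pics/z3.png',np.clip(np.hstack([crop(s,285,260,130,100,3),crop(t,85,190,130,100,3)])*1.5,0,255).astype(np.uint8))
C=np.array([511,-174.7,0]);D=down(.09)
rows([(C+[0,0,190],D,.5,16),(C+[0,0,127],D,.5,4)])
```

```text
t 10.83 [528.3 193.7 201.3] j [-0.6   0.15  0.22  1.74 -0.03  1.24  0.39] F [0.1 0.8 0.1] w 43.4 0.0
[[336.40968744 283.89620103]
 [315.75823744 301.22889368]] [[191.68587414 240.23130314]
 [160.16473869 210.90780269]]
-1.717 -1.749 0.037 0.001 0.000 0.212 0.5 x16
-1.717 -1.750 0.457 0.001 0.000 0.212 0.5 x4
```

View pics/z3.png

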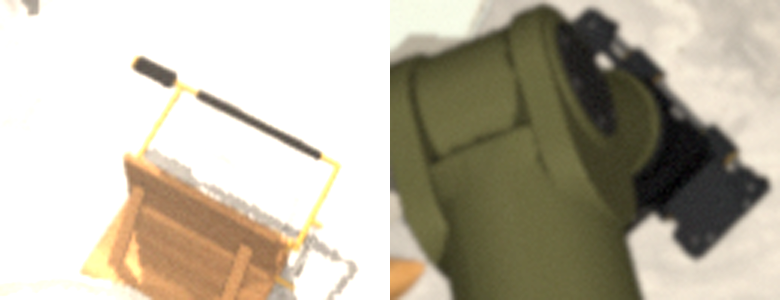

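The picture shows the holder folded down, with the grip at side crop (157,70), i.e. pixel (337,283), as predicted. Next is the card.

Request:
step_arm --motion "-0.86 -0.875 -0.05 0 0 0 0.5;-0.86 -0.875 -0.05 0 0 0 0.5;-0.86 -0.875 -0.05 0 0 0 0.5;-0.86 -0.875 -0.05 0 0 0 0.5;-0.86 -0.875 -0.05 0 0 0 0.5"

```text
time: 11.35
position: [516.2, 1.7, 200.9]
tool_rot: [[-0.68, 0.733, -0.003], [0.733, 0.68, -0.003], [-0.0, -0.004, -1.0]]
wrist_force: [-0.1, -0.1, 0.0]
gripper_width: 43.8
grip_force: 0.0
```

Request:
step_arm --motion "-0.8 -0.82 0.05 0 0 0.212 0.5;-0.8 -0.82 0.05 0 0 0.212 0.5;-0.8 -0.82 0.05 0 0 0.212 0.5;-0.8 -0.82 0.05 0 0 0.212 0.5;-0.8 -0.82 0.05 0 0 0.212 0.5;-0.8 -0.82 0.05 0 0 0.212 0.5;-0.8 -0.82 0.05 0 0 0.212 0.5"

```text
time: 11.93
position: [509.1, -163.9, 193.0]
tool_rot: [[-0.086, 0.996, -0.004], [0.996, 0.086, 0.0], [0.0, -0.004, -1.0]]
wrist_force: [1.0, 1.6, -0.4]
gripper_width: 43.6
grip_force: 0.0
```

Run:
```python
from h import *
stat()
C=np.array([511,-174.7,0]);D=down(.09)
rows([(C+[0,0,190],D,.5,16),(C+[0,0,127],D,.5,4)])
s=capture('side');t=capture('top');cv2.imwrite('pics/z4.png',np.clip(np.hstack([crop(s,245,100,130,100,3),crop(t,260,170,130,100,3)])*1.5,0,255).astype(np.uint8))
```

```text
t 11.93 [ 509.1 -163.9  193. ] j [-0.24  0.11  0.54  1.82 -0.06  1.24  0.4 ] F [ 1.   1.6 -0.4] w 43.6 0.0
-0.073 0.007 0.020 -0.001 -0.000 -0.001 0.5 x16
-0.073 0.008 0.440 -0.001 -0.000 -0.001 0.5 x4
```

View pics/z4.png

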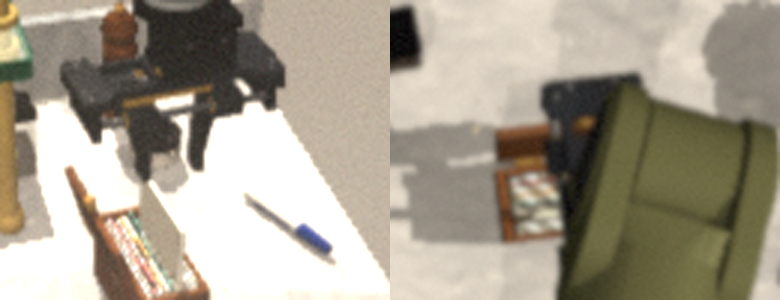

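Picture z4 shows the two fingers ((145,160) and (200,160)) hovering over the card's top edge, with the lid clear behind. I'll descend and close.

Request:
step_arm --motion "-0.073 0.007 0.15 0 0 0 0.5;-0.073 0.007 0.3 0 0 0 0.5;-0.073 0.008 0.44 0 0 0 0.5;-0.073 0.008 0.44 0 0 0 0.5;-0.073 0.008 0.44 0 0 0 0.5;-0.073 0.008 0.44 0 0 0 1;-0.073 0.008 0.44 0 0 0 1;-0.073 0.008 0.44 0 0 0 1;-0.073 0.008 0.44 0 0 0 1;-0.073 0.008 0.44 0 0 0 1;-0.073 0.008 0.44 0 0 0 1;-0.073 0.008 0.44 0 0 0 1;-0.073 0.008 0.44 0 0 0 1;-0.073 0.008 0.44 0 0 0 1"

```text
time: 13.2
position: [512.6, -173.6, 129.2]
tool_rot: [[-0.089, 0.996, -0.0], [0.996, 0.089, 0.0], [0.0, -0.0, -1.0]]
wrist_force: [-1.6, -0.5, 2.1]
gripper_width: 5.6
grip_force: 30.0
```

Run:
```python
from h import *
stat()
```

```text
t 13.2 [ 512.6 -173.6  129.2] j [-0.21  0.19  0.55  1.88 -0.11  1.11  0.46] F [-1.6 -0.5  2.1] w 5.6 30.0
```

Request:
step_arm --motion "0 0 -0.1 0 0 0 1;0 0 -0.25 0 0 0 1;0 0 -0.4 0 0 0 1;0 0 -0.55 0 0 0 1;0 0 -0.7 0 0 0 1;0 0 -0.85 0 0 0 1;0 0 -0.85 0 0 0 1"

```text
time: 13.78
position: [515.0, -174.3, 261.0]
tool_rot: [[-0.089, 0.996, 0.008], [0.996, 0.089, -0.001], [-0.002, 0.008, -1.0]]
wrist_force: [0.8, 0.6, -1.1]
gripper_width: 5.4
grip_force: 30.0
```

Run:
```python
from h import *
stat()
# stand placement
for BR in [np.array([522.5,323,27.8])]:
    up=U*np.sin(.28)+np.array([0,0,np.cos(.28)]); xb=U*np.cos(.28)-np.array([0,0,np.sin(.28)])
    tcp=BR-6*xb+up*(130-8)
    print('tcp home',tcp); D=down(YS,.28);print(np.round(D,3))
    H=tcp+up*60-xb*15
    print('hover',H)
    rows([(H,D,1,9)])
    print('hinge in backrest?',(HINGE-BR)@U,(HINGE-BR)@V,'grip',(GRIP-BR)@U,(GRIP-BR)@V)
s=capture('side');t=capture('top')
for l in('card','card_top'):
  for c in(s,t):print(l,[(np.round(d['xyz'],1),round(d['confidence'],2)) for d in mark_of(c,l)[:1]])
cv2.imwrite('pics/z5.png',np.clip(np.hstack([crop(s,235,60,130,130,3),crop(t,260,170,130,130,3)])*1.5,0,255).astype(np.uint8))
```

```text
t 13.78 [ 515.  -174.3  261. ] j [-0.24  0.08  0.55  1.71 -0.04  1.36  0.41] F [ 0.8  0.6 -1.1] w 5.4 30.0
tcp home [543.04501331 341.94867243 146.70689737]
[[-0.678  0.706 -0.203]
 [ 0.735  0.652 -0.187]
 [ 0.    -0.276 -0.961]]
hover [544.63685156 343.41682536 208.51555839]
3.421 0.502 0.348 0.088 -0.028 -0.208 1 x9
hinge in backrest? -15.311612762301117 -90.59974860469666 grip 17.108055201154933 -90.59974860469667
card [(array([ 516.2, -169.4,  139.9]), 0.83)]
card [(array([ 510.4, -174.6,  140.5]), 0.58)]
card_top [(array([ 514.7, -174.6,  268.8]), 0.96)]
card_top [(array([ 443.8, -436.9,    0.5]), 0.54)]
```

View pics/z5.png

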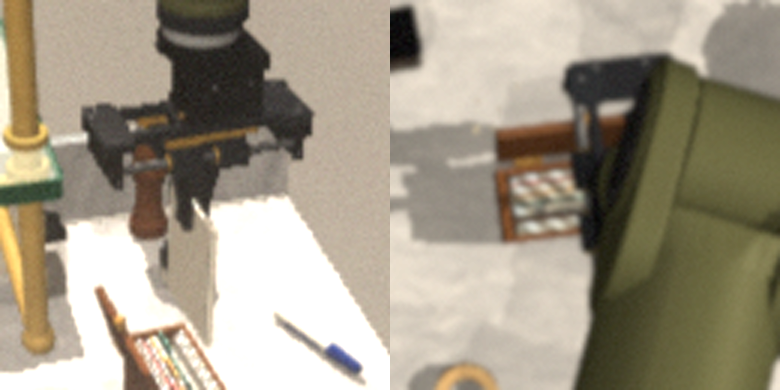

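Picture z5 shows the card free of the box, hanging upright in the fingers (left crop, (190,270)). Now I'll carry it over.

Request:
step_arm --motion "0.95 0.13 0 0 0 0 1;0.95 0.13 0 0 0 0 1;0.95 0.13 0 0 0 0 1;0.95 0.13 0 0 0 0 1;0.95 0.13 0 0 0 0 1"

```text
time: 14.5
position: [519.0, -22.9, 255.1]
tool_rot: [[-0.099, 0.995, -0.002], [0.995, 0.099, 0.002], [0.003, -0.002, -1.0]]
wrist_force: [0.7, 0.0, -1.9]
gripper_width: 5.9
grip_force: 30.0
```

Request:
step_arm --motion "0.95 0.1 0 0 0 -0.208 1;0.95 0.1 0 0 0 -0.208 1;0.95 0.1 0 0 0 -0.208 1;0.95 0.1 0 0 0 -0.208 1;0.95 0.1 0 0 0 -0.208 1;0.95 0.1 0 0 0 -0.208 1"

```text
time: 15.0
position: [521.0, 114.6, 255.2]
tool_rot: [[-0.683, 0.731, -0.002], [0.731, 0.683, -0.001], [0.0, -0.002, -1.0]]
wrist_force: [0.7, -0.6, -0.1]
gripper_width: 5.3
grip_force: 30.0
```

```bash
cat >> h.py <<'E'
BR=np.array([522.5,323,27.8]);UP=U*np.sin(.28)+np.array([0,0,np.cos(.28)]); XB=U*np.cos(.28)-np.array([0,0,np.sin(.28)])
def T(x,z,y=0): return BR+XB*x+V*y+UP*(z+122)   # TCP for card origin at backrest x,y,z
def where():
    p=np.array(read_state()['position'])-BR; print('card in backrest x %.1f y %.1f z %.1f'%(p@XB,p@V,p@UP-122))
E
python3 - <<'E'
from h import *
stat()
D=down(YS,.28)
rows([(T(-20,60),D,1,9)])
E
```

```text
t 15.0 [521.  114.6 255.2] j [-0.53  0.06  0.27  1.73 -0.02  1.36  0.5 ] F [ 0.7 -0.6 -0.1] w 5.3 30.0
1.007 1.164 0.311 0.088 0.000 0.002 1 x9
```

Request:
step_arm --motion "0.8 0.9 0 0.088 0 0.002 1;0.8 0.9 0 0.088 0 0.002 1;0.8 0.9 0 0.088 0 0.002 1;0.8 0.9 0 0.088 0 0.002 1;0.8 0.9 0 0.088 0 0.002 1;0.8 0.9 0 0.088 0 0.002 1"

```text
time: 15.5
position: [538.6, 298.3, 253.6]
tool_rot: [[-0.677, 0.707, -0.204], [0.736, 0.652, -0.185], [0.002, -0.275, -0.961]]
wrist_force: [0.1, -1.3, -1.3]
gripper_width: 5.7
grip_force: 30.0
```

Run:
```python
from h import *
stat();where()
D=down(YS,.28)
rows([(T(-20,70),D,1,5),(T(-12,30),D,1,4)])
```

```text
t 15.5 [538.6 298.3 253.6] j [-0.7   0.45  0.18  1.28 -0.02  1.69  0.22] F [ 0.1 -1.3 -1.3] w 5.7 30.0
card in backrest x -67.1 y -29.0 z 93.6
0.193 0.314 0.158 0.000 -0.001 -0.000 1 x5
0.193 0.367 0.425 0.000 -0.001 -0.000 1 x4
```

Request:
step_arm --motion "0.193 0.314 0.158 0 0 0 1;0.193 0.314 0.158 0 0 0 1;0.193 0.314 0.158 0 0 0 1;0.193 0.314 0.158 0 0 0 1;0.193 0.314 0.158 0 0 0 1"

```text
time: 15.92
position: [550.1, 338.0, 221.3]
tool_rot: [[-0.67, 0.715, -0.201], [0.742, 0.644, -0.185], [-0.003, -0.274, -0.962]]
wrist_force: [0.5, -0.5, -0.8]
gripper_width: 5.9
grip_force: 30.0
```

Run:
```python
from h import *
stat();where()
s=capture('side');t=capture('top')
for l in('card','card_top','backrest'):
  for c in(s,t):
    for d in mark_of(c,l)[:1]:
      p=np.array(d['xyz'])-BR;print(l,np.round(d['xyz'],1),round(d['confidence'],2),'br',np.round([p@XB,p@V,p@UP],1))
cv2.imwrite('pics/z6.png',np.clip(np.hstack([crop(s,285,230,130,150,3),crop(t,85,170,130,150,3)])*1.5,0,255).astype(np.uint8))
D=down(YS,.28)
rows([(T(-14,30),D,1,5),(T(-6,14),D,1,4)])
```

```text
t 15.92 [550.1 338.  221.3] j [-0.72  0.53  0.17  1.23 -0.04  1.66  0.17] F [ 0.5 -0.5 -0.8] w 5.9 30.0
card in backrest x -24.2 y -7.7 z 72.3
card [527.1 316.9 108.2] 0.74 br [-22.9  -7.6  77.1]
card [521.2 317.2 105.8] 0.97 br [-26.3  -3.4  73.6]
card_top [548.1 338.1 230.3] 0.63 br [-28.   -6.3 202.6]
card_top [551.5 339.3 233.2] 0.92 br [-25.7  -7.7 206.3]
backrest [523.8 323.2  27.8] 0.57 br [ 1.  -0.7  0.3]
backrest [522.4 325.7  28.8] 0.66 br [1.4 2.1 1.4]
0.037 0.060 0.285 0.001 -0.000 -0.003 1 x5
0.037 0.113 0.392 0.001 -0.000 -0.003 1 x4
```

View pics/z6.png

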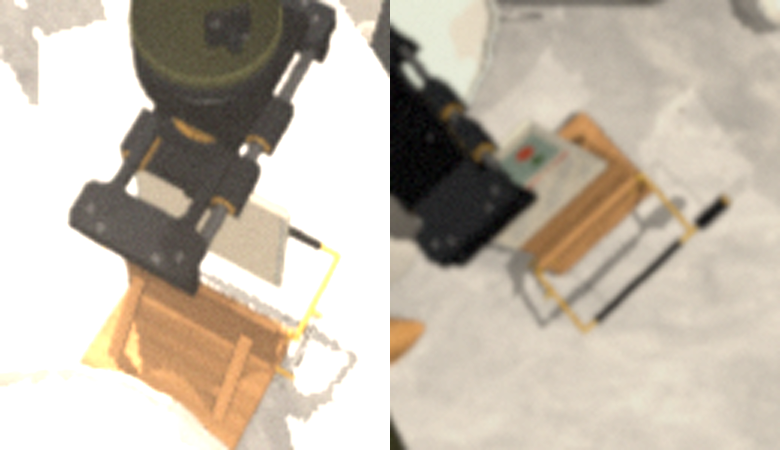

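Picture z6 shows the card above the stand with its picture to the front (top crop, (540,150)), and the holder down in front of the lip. I'll lower it.

Request:
step_arm --motion "0.05 0.03 0.15 0 0 0 1;0.057 0.06 0.285 0 0 0 1;0.057 0.06 0.285 0 0 0 1;0.057 0.06 0.285 0 0 0 1;0.057 0.06 0.285 0 0 0 1"

```text
time: 16.73
position: [541.8, 344.8, 178.4]
tool_rot: [[-0.672, 0.713, -0.2], [0.741, 0.646, -0.184], [-0.001, -0.272, -0.962]]
wrist_force: [0.8, -0.0, -0.7]
gripper_width: 5.6
grip_force: 30.0
```

Run:
```python
from h import *
stat();where()
D=down(YS,.28)
rows([(T(-4,25,3),D,1,5),(T(-4,10,3),D,1,4)])
```

```text
t 16.73 [541.8 344.8 178.4] j [-0.73  0.54  0.16  1.3  -0.04  1.58  0.16] F [ 0.8 -0.  -0.7] w 5.6 30.0
card in backrest x -13.8 y 2.9 z 30.8
0.001 0.065 0.039 0.001 -0.000 -0.003 1 x5
0.001 0.064 0.139 0.001 -0.000 -0.003 1 x4
```

Now press gently towards the panel in small steps.

Request:
step_arm --motion "0 0.02 0.04 0 0 0 1;0 0.035 0.04 0 0 0 1;0 0.05 0.04 0 0 0 1;0 0.06 0.04 0 0 0 1;0 0.06 0.04 0 0 0 1;0 0.06 0.04 0 0 0 1"

```text
time: 17.23
position: [546.6, 349.7, 169.1]
tool_rot: [[-0.672, 0.713, -0.201], [0.741, 0.646, -0.184], [-0.001, -0.273, -0.962]]
wrist_force: [-0.5, 0.5, -0.3]
gripper_width: 5.9
grip_force: 30.0
```

Run:
```python
from h import *
stat();where();f=np.array(read_state()['wrist_force']);print('Fbr',f@XB,f@V,f@UP)
```

```text
t 17.23 [546.6 349.7 169.1] j [-0.73  0.56  0.16  1.29 -0.04  1.57  0.16] F [-0.5  0.5 -0.3] w 5.9 30.0
card in backrest x -4.7 y 3.3 z 23.7
Fbr 0.073635775058136 0.7491234791620927 -0.2693148388471011
```

Request:
step_arm --motion "0 0.013 0 0 0 0 1;0 0.013 0 0 0 0 1;0 0.02 0 0 0 0 1;0 0.02 0 0 0 0 1"

```text
time: 17.57
position: [548.0, 350.9, 168.4]
tool_rot: [[-0.672, 0.712, -0.203], [0.741, 0.646, -0.185], [-0.001, -0.275, -0.961]]
wrist_force: [-2.4, -2.2, 1.2]
gripper_width: 5.7
grip_force: 30.0
```

Run:
```python
from h import *
stat();where();f=np.array(read_state()['wrist_force']);print('Fbr',f@XB,f@V,f@UP)
```

```text
t 17.57 [548.  350.9 168.4] j [-0.73  0.57  0.16  1.28 -0.04  1.57  0.16] F [-2.4 -2.2  1.2] w 5.7 30.0
card in backrest x -2.7 y 3.2 z 23.6
Fbr -3.4708712750967567 -0.028860824255528827 0.2240882117952392
```

Contact shows at x ≈ -2.7, as expected. I'll back off 2 mm and lower.

Request:
step_arm --motion "0 -0.017 0.03 0 0 0 1;0 -0.017 0.07 0 0 0 1;0 -0.017 0.1 0 0 0 1;0 -0.017 0.12 0 0 0 1;0 -0.017 0.135 0 0 0 1;0 -0.017 0.135 0 0 0 1;0 -0.017 0.135 0 0 0 1"

```text
time: 18.15
position: [542.7, 346.2, 149.3]
tool_rot: [[-0.672, 0.713, -0.202], [0.741, 0.646, -0.184], [-0.001, -0.273, -0.962]]
wrist_force: [0.0, 0.1, -0.8]
gripper_width: 5.9
grip_force: 30.0
```

Run:
```python
from h import *
stat();where();f=np.array(read_state()['wrist_force']);print('Fbr',f@XB,f@V,f@UP)
```

```text
t 18.15 [542.7 346.2 149.3] j [-0.73  0.57  0.16  1.33 -0.04  1.53  0.16] F [ 0.   0.1 -0.8] w 5.9 30.0
card in backrest x -4.2 y 3.4 z 3.2
Fbr 0.31405882396746937 0.08685602142256554 -0.7476021171414567
```

Request:
step_arm --motion "0 0 0.013 0 0 0 1;0 0 0.02 0 0 0 1;0 0 0.026 0 0 0 1;0 0 0.026 0 0 0 1"

```text
time: 18.48
position: [541.8, 345.4, 145.5]
tool_rot: [[-0.672, 0.713, -0.202], [0.741, 0.646, -0.184], [-0.001, -0.273, -0.962]]
wrist_force: [0.3, 0.4, -1.2]
gripper_width: 5.8
grip_force: 30.0
```

Run:
```python
from h import *
stat();where();f=np.array(read_state()['wrist_force']);print('Fbr',f@XB,f@V,f@UP)
```

```text
t 18.48 [541.8 345.4 145.5] j [-0.73  0.57  0.16  1.33 -0.04  1.52  0.16] F [ 0.3  0.4 -1.2] w 5.8 30.0
card in backrest x -4.3 y 3.3 z -0.8
Fbr 0.783617184752698 0.09966960009039846 -1.0369308753631972
```

Request:
step_arm --motion "0 0 0.01 0 0 0 1;0 0 0.02 0 0 0 1;0 0 0.02 0 0 0 1"

```text
time: 18.73
position: [541.9, 345.3, 144.6]
tool_rot: [[-0.672, 0.713, -0.2], [0.741, 0.647, -0.183], [-0.001, -0.271, -0.963]]
wrist_force: [-0.3, -0.1, 4.8]
gripper_width: 5.8
grip_force: 30.0
```

Run:
```python
from h import *
stat();where();f=np.array(read_state()['wrist_force']);print('Fbr',f@XB,f@V,f@UP)
```

```text
t 18.73 [541.9 345.3 144.6] j [-0.73  0.56  0.16  1.34 -0.04  1.52  0.16] F [-0.3 -0.1  4.8] w 5.8 30.0
card in backrest x -4.0 y 3.2 z -1.6
Fbr -1.5300423593712127 0.12474101510600069 4.5034132936707
```

Ledge contact at the expected height, so I'll release and back away along the card.

Request:
step_arm --motion "0 0 -0.005 0 0 0 0.6;0 0 -0.005 0 0 0 0.6;0 0 -0.005 0 0 0 0.6;0 0 -0.005 0 0 0 0.6;0 0 -0.005 0 0 0 0.6;0 0 -0.005 0 0 0 0.6;0 0 -0.15 0 0 0 0.6;0 0 -0.35 0 0 0 0.6;0 0 -0.6 0 0 0 0.6;0 0 -0.6 0 0 0 0.6;0 0 -0.6 0 0 0 0.6"

```text
time: 19.65
position: [560.7, 362.4, 231.9]
tool_rot: [[-0.672, 0.714, -0.197], [0.74, 0.647, -0.181], [-0.002, -0.268, -0.963]]
wrist_force: [-0.3, 0.2, -1.1]
gripper_width: 35.0
grip_force: 0.0
```

Run:
```python
from h import *
stat()
s=capture('side');t=capture('top')
for l in('card','card_top','card_face'):
  for c in(s,t):
    for d in mark_of(c,l)[:1]:
      p=np.array(d['xyz'])-BR;print(l,np.round(d['xyz'],1),round(d['confidence'],2),'br',np.round([p@XB,p@V,p@UP],1))
cv2.imwrite('pics/z7.png',np.clip(np.hstack([crop(s,285,230,130,150,3),crop(t,85,170,130,150,3)])*1.5,0,255).astype(np.uint8))
D=down(YS);o=-6*V
rows([(grip(1.83)+o+[0,0,130],D,.5,5)])
```

```text
t 19.65 [560.7 362.4 231.9] j [-0.73  0.57  0.16  1.15 -0.04  1.7   0.16] F [-0.3  0.2 -1.1] w 35.0 0.0
card [512.7 321.6  29.8] 0.55 br [-8.4  5.6 -0.3]
card_top [544.9 346.1 149.5] 0.62 br [ -2.8   1.8 125.8]
card_top [542.5 347.2 153.2] 0.71 br [ -4.8   4.2 129.1]
card_face [528.5 330.4  85.4] 0.85 br [-6.9  1.4 58. ]
card_face [529.7 334.9  93.3] 0.79 br [-5.3  3.9 66.6]
-0.673 -0.809 0.586 -0.088 -0.000 -0.003 0.5 x5
```

View pics/z7.png

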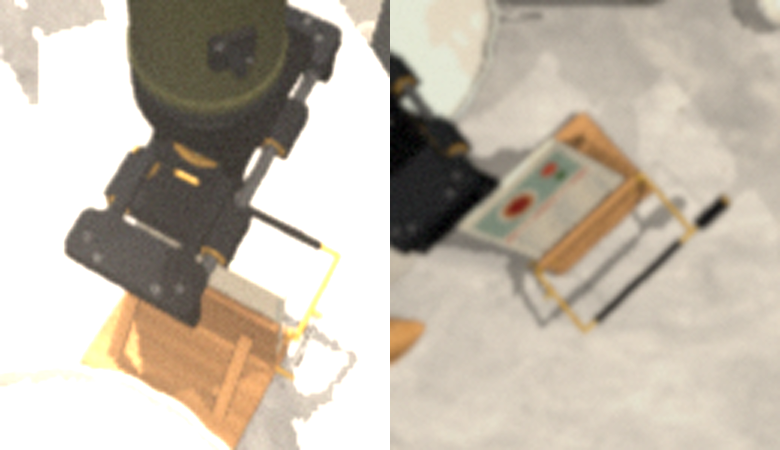

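Picture z7 shows the card standing on the ledge against the panel, picture to the front, with the holder down and the fingers clear. Next is the grip.

Request:
step_arm --motion "-0.25 -0.3 0.1 0 0 0 0.5;-0.5 -0.6 0.3 -0.044 0 0 0.5;-0.673 -0.809 0.5 -0.088 0 -0.003 0.5;-0.673 -0.809 0.586 -0.088 0 -0.003 0.5;-0.673 -0.809 0.586 -0.088 0 -0.003 0.5;-0.673 -0.809 0.586 -0.088 0 -0.003 0.5"

```text
time: 20.55
position: [520.2, 184.2, 175.7]
tool_rot: [[-0.673, 0.74, -0.005], [0.74, 0.673, -0.003], [0.001, -0.006, -1.0]]
wrist_force: [0.2, -0.5, -0.1]
gripper_width: 43.6
grip_force: 0.0
```

Run:
```python
from h import *
stat()
D=down(YS);o=-6*V
s=capture('side');t=capture('top')
for c in(s,t):
    for d in mark_of(c,'holder_grip')[:1]:print(np.round(d['xyz'],1),round(d['confidence'],2))
print(grip(1.83))
rows([(grip(1.83)+o+[0,0,50],D,.5,4),(grip(1.83)+o+[0,0,5],D,.5,4)])
```

```text
t 20.55 [520.2 184.2 175.7] j [-0.59  0.16  0.22  1.79 -0.03  1.21  0.38] F [ 0.2 -0.5 -0.1] w 43.6 0.0
[517.4 196.   51.8] 0.55
[518.50642341 196.06649905  47.37098576]
-0.007 -0.016 0.543 0.001 -0.000 0.001 0.5 x4
-0.007 -0.017 0.843 0.001 -0.000 0.001 0.5 x4
```

Request:
step_arm --motion "-0.007 -0.017 0.25 0 0 0 0.5;-0.007 -0.017 0.5 0 0 0 0.5;-0.007 -0.017 0.7 0 0 0 0.5;-0.007 -0.017 0.843 0 0 0 0.5;-0.007 -0.017 0.843 0 0 0 0.5;-0.007 -0.017 0.843 0 0 0 0.5"

```text
time: 21.25
position: [521.7, 191.0, 50.9]
tool_rot: [[-0.68, 0.733, -0.002], [0.733, 0.68, -0.0], [0.001, -0.002, -1.0]]
wrist_force: [-0.1, 0.1, 0.7]
gripper_width: 43.3
grip_force: 0.0
```

Run:
```python
from h import *
stat()
```

```text
t 21.25 [521.7 191.   50.9] j [-0.58  0.3   0.2   1.9  -0.07  0.96  0.41] F [-0.1  0.1  0.7] w 43.3 0.0
```

Request:
step_arm --motion "0 0 0 0 0 0 1;0 0 0 0 0 0 1;0 0 0 0 0 0 1;0 0 0 0 0 0 1;0 0 0 0 0 0 1;0 0 0 0 0 0 1;0 0 0 0 0 0 1;0 0 0 0 0 0 1"

```text
time: 21.92
position: [522.9, 190.4, 52.4]
tool_rot: [[-0.679, 0.734, 0.002], [0.734, 0.679, 0.002], [-0.0, 0.003, -1.0]]
wrist_force: [2.0, 2.0, 0.9]
gripper_width: 13.0
grip_force: 30.0
```

Run:
```python
from h import *
stat();s=read_state();p=np.array(s['position']);D=np.array(s['tool_rot'])
e=p-grip(1.83);print(e@U,e@V,e[2])
rows([(p+grip(q)-grip(1.83),D,1,1) for q in np.r_[np.arange(1.74,.3,-.09),]])
```

```text
t 21.92 [522.9 190.4  52.4] j [-0.57  0.29  0.2   1.9  -0.07  0.96  0.41] F [2.  2.  0.9] w 13.0 30.0
-0.5975084402759636 -7.180800317313138 5.002844965716086
-0.000 0.011 -0.044 0.000 0.000 0.000 1 x1
-0.000 0.025 -0.086 0.000 0.000 0.000 1 x1
-0.000 0.043 -0.128 0.000 0.000 0.000 1 x1
-0.000 0.065 -0.167 0.000 0.000 0.000 1 x1
-0.000 0.090 -0.204 0.000 0.000 0.000 1 x1
-0.000 0.119 -0.239 0.000 0.000 0.000 1 x1
-0.000 0.150 -0.271 0.000 0.000 0.000 1 x1
-0.000 0.184 -0.300 0.000 0.000 0.000 1 x1
-0.000 0.221 -0.326 0.000 0.000 0.000 1 x1
-0.000 0.260 -0.349 0.000 0.000 0.000 1 x1
-0.000 0.301 -0.368 0.000 0.000 0.000 1 x1
-0.000 0.343 -0.383 0.000 0.000 0.000 1 x1
-0.001 0.387 -0.394 0.000 0.000 0.000 1 x1
-0.001 0.431 -0.402 0.000 0.000 0.000 1 x1
-0.001 0.476 -0.405 0.000 0.000 0.000 1 x1
-0.001 0.521 -0.404 0.000 0.000 0.000 1 x1
```

Request:
step_arm --motion "0 0.011 -0.044 0 0 0 1;0 0.025 -0.086 0 0 0 1;0 0.043 -0.128 0 0 0 1;0 0.065 -0.167 0 0 0 1;0 0.09 -0.204 0 0 0 1;0 0.119 -0.239 0 0 0 1;0 0.15 -0.271 0 0 0 1;0 0.184 -0.3 0 0 0 1;0 0.221 -0.326 0 0 0 1;0 0.26 -0.349 0 0 0 1"

```text
time: 22.75
position: [550.5, 215.7, 104.2]
tool_rot: [[-0.679, 0.735, -0.001], [0.735, 0.679, -0.001], [0.0, -0.002, -1.0]]
wrist_force: [1.6, -0.5, -2.8]
gripper_width: 13.2
grip_force: 30.0
```

Run:
```python
from h import *
stat();s=read_state();p=np.array(s['position']);D=np.array(s['tool_rot'])
q0=1.83-.9
e=p-grip(q0);print(e@U,e@V,e[2])
b=(grip(q0),D)
rows([(grip(q),D,1,1) for q in np.arange(q0-.07,.05,-.07)],b)
```

```text
t 22.75 [550.5 215.7 104.2] j [-0.59  0.3   0.2   1.77 -0.07  1.08  0.38] F [ 1.6 -0.5 -2.8] w 13.2 30.0
-2.0079141085449908 -7.3082622810175 4.457477959696234
-0.000 0.032 -0.015 0.000 0.000 0.000 1 x1
-0.000 0.064 -0.028 0.000 0.000 0.000 1 x1
-0.000 0.097 -0.039 0.000 0.000 0.000 1 x1
-0.000 0.131 -0.047 0.000 0.000 0.000 1 x1
-0.000 0.166 -0.053 0.000 0.000 0.000 1 x1
-0.000 0.201 -0.057 0.000 0.000 0.000 1 x1
-0.000 0.236 -0.058 0.000 0.000 0.000 1 x1
-0.000 0.271 -0.056 0.000 0.000 0.000 1 x1
-0.000 0.305 -0.052 0.000 0.000 0.000 1 x1
-0.000 0.340 -0.046 0.000 0.000 0.000 1 x1
-0.000 0.374 -0.037 0.000 0.000 0.000 1 x1
-0.000 0.407 -0.026 0.000 0.000 0.000 1 x1
```

Request:
step_arm --motion "0 0.032 -0.015 0 0 0 1;0 0.064 -0.028 0 0 0 1;0 0.097 -0.039 0 0 0 1;0 0.131 -0.047 0 0 0 1;0 0.166 -0.053 0 0 0 1;0 0.201 -0.057 0 0 0 1;0 0.236 -0.058 0 0 0 1;0 0.271 -0.056 0 0 0 1;0 0.29 -0.054 0 0 0 1;0 0.305 -0.052 0 0 0 1;0 0.305 -0.052 0 0 0 1"

```text
time: 23.67
position: [586.0, 247.8, 112.5]
tool_rot: [[-0.679, 0.734, 0.003], [0.734, 0.679, 0.001], [-0.001, 0.003, -1.0]]
wrist_force: [4.6, -2.1, 4.6]
gripper_width: 12.8
grip_force: 30.0
```

Run:
```python
from h import *
stat();s=read_state();p=np.array(s['position']);D=np.array(s['tool_rot'])
q0=.3
e=p-grip(q0);print(e@U,e@V,e[2])
b=(grip(q0),D)
rows([(grip(q),D,1,1) for q in np.arange(q0-.02,-.03,-.02)],b)
```

```text
t 23.67 [586.  247.8 112.5] j [-0.6   0.38  0.2   1.65 -0.08  1.12  0.36] F [ 4.6 -2.1  4.6] w 12.8 30.0
0.046934815113246486 -7.701560541748581 4.982805675841405
-0.000 0.010 0.002 0.000 0.000 0.000 1 x1
-0.000 0.020 0.003 0.000 0.000 0.000 1 x1
-0.000 0.030 0.005 0.000 0.000 0.000 1 x1
-0.000 0.039 0.008 0.000 0.000 0.000 1 x1
-0.000 0.049 0.010 0.000 0.000 0.000 1 x1
-0.000 0.059 0.013 0.000 0.000 0.000 1 x1
-0.000 0.068 0.015 0.000 0.000 0.000 1 x1
-0.000 0.078 0.018 0.000 0.000 0.000 1 x1
-0.000 0.087 0.021 0.000 0.000 0.000 1 x1
-0.000 0.097 0.025 0.000 0.000 0.000 1 x1
-0.000 0.106 0.028 0.000 0.000 0.000 1 x1
-0.000 0.115 0.032 0.000 0.000 0.000 1 x1
-0.000 0.125 0.036 0.000 0.000 0.000 1 x1
-0.000 0.134 0.040 0.000 0.000 0.000 1 x1
-0.000 0.143 0.044 0.000 0.000 0.000 1 x1
-0.000 0.152 0.049 0.000 0.000 0.000 1 x1
```

Request:
step_arm --motion "0 0.02 0.003 0 0 0 1;0 0.039 0.008 0 0 0 1;0 0.059 0.013 0 0 0 1;0 0.078 0.018 0 0 0 1;0 0.087 0.021 0 0 0 1;0 0.087 0.021 0 0 0 1"

```text
time: 24.17
position: [595.7, 256.7, 109.3]
tool_rot: [[-0.679, 0.734, 0.004], [0.734, 0.679, 0.002], [-0.001, 0.004, -1.0]]
wrist_force: [6.1, -0.8, 4.3]
gripper_width: 12.8
grip_force: 30.0
```

Run:
```python
from h import *
stat();s=read_state();p=np.array(s['position']);f=np.array(s['wrist_force']);e=p-grip(.12);print(e@U,e@V,e[2],'FU',f@U,f[2])
```

```text
t 24.17 [595.7 256.7 109.3] j [-0.6   0.4   0.19  1.62 -0.08  1.12  0.36] F [ 6.1 -0.8  4.3] w 12.8 30.0
0.10590164759199538 -7.769499128905959 4.896474538965478 FU 3.94493104846945 4.2971179303488345
```

Request:
step_arm --motion "0 0.01 0.004 0 0 0 1;0 0.019 0.007 0 0 0 1;0 0.028 0.011 0 0 0 1;0 0.028 0.011 0 0 0 1"

```text
time: 24.5
position: [597.6, 258.3, 108.3]
tool_rot: [[-0.678, 0.735, 0.0], [0.735, 0.678, -0.0], [-0.001, 0.0, -1.0]]
wrist_force: [1.5, -2.5, 10.1]
gripper_width: 13.1
grip_force: 30.0
```

Run:
```python
from h import *
stat();s=read_state();p=np.array(s['position']);f=np.array(s['wrist_force']);e=p-grip(.06);print(e@U,e@V,e[2],'FU',f@U,f[2])
```

```text
t 24.5 [597.6 258.3 108.3] j [-0.6   0.41  0.19  1.61 -0.08  1.13  0.36] F [ 1.5 -2.5 10.1] w 13.1 30.0
-1.6930498522042021 -7.863587068967073 5.452335873379269 FU -0.5561733928841683 10.148329287914986
```

Force along the swing dropped from +3.9 to -0.6 N, so the holder rests on the card. I'll open and withdraw upwards.

Request:
step_arm --motion "0 0 -0.004 0 0 0 1;0 0 -0.004 0 0 0 0.6;0 0 -0.004 0 0 0 0.6;0 0 -0.004 0 0 0 0.6;0 0 -0.004 0 0 0 0.6;0 0 -0.004 0 0 0 0.6;0 0 -0.004 0 0 0 0.6"

```text
time: 25.08
position: [596.1, 259.1, 106.9]
tool_rot: [[-0.679, 0.734, -0.002], [0.734, 0.679, 0.0], [0.001, -0.001, -1.0]]
wrist_force: [0.7, 0.2, 0.2]
gripper_width: 34.3
grip_force: 0.0
```

Request:
step_arm --motion "-0.03 0 -0.15 0 0 0 0.6;-0.03 0 -0.4 0 0 0 0.6;-0.03 0 -0.7 0 0 0 0.6;-0.03 0 -0.9 0 0 0 0.6;-0.3 -0.5 -0.9 0 0 0 0.6;-0.5 -0.9 -0.9 0 0 0 0.6;-0.5 -0.9 -0.9 0 0 0 0.6;-0.5 -0.9 -0.9 0 0 0 0.6;-0.5 -0.9 -0.9 0 0 0 0.6"

```text
time: 25.83
position: [547.5, 104.2, 243.2]
tool_rot: [[-0.672, 0.741, -0.0], [0.741, 0.672, -0.002], [-0.001, -0.002, -1.0]]
wrist_force: [0.0, -0.7, 0.1]
gripper_width: 34.9
grip_force: 0.0
```

Run:
```python
from h import *
stat()
s=capture('side');t=capture('top')
for l in('card','card_top','holder_grip'):
  for c in(s,t):
    for d in mark_of(c,l)[:1]:
      p=np.array(d['xyz'])-BR;print(l,np.round(d['xyz'],1),round(d['confidence'],2),'br',np.round([p@XB,p@V,p@UP],1))
print(grip(.08))
cv2.imwrite('pics/z8.png',np.clip(np.hstack([crop(s,285,230,130,150,3),crop(t,85,170,130,150,3)])*1.5,0,255).astype(np.uint8))
```

```text
t 25.83 [547.5 104.2 243.2] j [-0.49  0.12  0.28  1.69 -0.03  1.34  0.53] F [ 0.  -0.7  0.1] w 34.9 0.0
card [519.4 325.4  30.6] 0.82 br [-1.4  3.9  2.5]
card [515.5 323.2  28.6] 0.87 br [-5.   4.9 -0.6]
card_top [543.5 344.4 153.2] 0.97 br [ -5.9   1.5 128.8]
card_top [544.2 349.5 154.6] 0.81 br [ -2.4   4.8 131.2]
holder_grip [594.3 264.5 102.8] 0.67 br [ -8.1 -91.7  75.7]
[592.45083743 264.26545605 103.37450374]
```

View pics/z8.png

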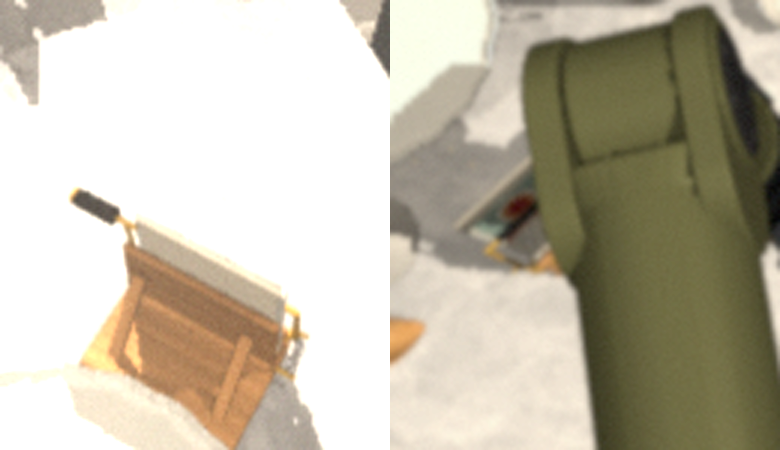

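Picture z8 shows the card upright against the panel with the holder across it: the grip at side crop (95,205) and the bar over the picture at top crop (510,225). The arm is clear, so I'm handing in.

```bash
python3 -c "
from cell import *
print(job_done())"
```

```text
the job is handed in; nothing more can be done
None
```

I handed the job in at about 26 s of the 58 s allowed: the card stands on the ledge leaning on the backrest with its picture to the front, and the page holder was eased onto it without snapping; the hand-in call gave no verdict, so I don't know how it was judged.

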